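# Cap the tubes and find the heavy side of a tube rotator's wheel

## Task

The wheel of the tube rotator has been loaded with unevenly filled tubes, and the two at the top still stand open: press both flip caps fully shut before you turn the wheel. Then turn the wheel by its crank handle and feel which side is heavy (a friction drive keeps the wheel wherever it is left, so it will not swing there by itself), and finish with the heavy side straight down, still gripping the crank handle to hold the wheel there so that a balance weight can be clipped on at the top. Leave the other things on the bench alone.

Things in the scene. Friction and masses are not known exactly. Their poses are not given: they have to be found in the camera images.
- rotator: The fixed tube rotator: a white drive housing (100 x 116 mm, 164 mm high) on a grey base plate, with the wheel in front of it on the robot's side. Origin on the bench, straight below the plane of the tube mouths; x along the horizontal spindle, away from the robot and into the housing; z up. It stands within 0.3 rad of facing the robot squarely.
- spindle (a point): Fixed point on the spindle's axis inside the wheel's hub, 130 mm above the bench and 10 mm nearer the robot than the plane of the tube mouths. Axes as the rotator's. The hub is 60 mm wide; a grey 120 mm disc behind it carries eight alike white flip-cap tubes that point outward every 45 degrees, their mouths 72 mm from the axis.
- wheel (a joint): Angle of the wheel about the spindle, rad, without stops; grows as it turns clockwise seen from the robot's side (top goes to the right). At 0 the crank handle is level, left of the spindle; at +pi/2 straight above it. It tells nothing of the heavy side, which differs every time. At the start within 0.2 of 0. The friction drive resists turning with a constant 0.25 N m both ways (5.6 N at the handle).
- balance_point (a point): Marks the wheel's heavy side for the rules: a point in the hub 0.1 mm off the spindle's axis towards that side, too close to be read; its own axes mean nothing. The load pulls with 0.12 to 0.18 N m at most (2.7 to 4 N at the handle): it hinders as the heavy side rises, helps as it falls, is nil when it is straight up or down. It starts 40 degrees or more from down.
- crank_handle: Black revolving crank handle: a round bar 15 mm thick, 65 mm long, parallel to the spindle, sticking out towards the robot from the end of a 108 mm aluminium crank bar, 45 mm from the spindle's axis. It spins freely on its own pin, so a gripper can keep its attitude while it goes round. Origin: its foot on the crank bar, 45 mm nearer the robot than the tube mouths.
- handle_grip (a point): On the centre line of the crank handle, 36 mm out from its foot (29 mm from its free end), 81 mm nearer the robot than the plane of the tube mouths: the place to grip it from above. It goes round the spindle's axis on a circle of 45 mm radius.
- mouth_left (a point): Centre of the mouth of the open tube to the left of the top of the wheel. The tube points outward along the line from the spindle's axis through this point (22.5 degrees left of the top when the wheel is at 0) and is 17 mm wide at the lip. When shut, the cap's top lies 4 mm outward of this point.
- cap_left (a joint): Flip cap of the left open tube: a white disc 19 mm wide, 4 mm thick, with a small tab opposite its hinge. The hinge lies 11 mm from the mouth's centre towards the robot, its axis square to spindle and tube. 0 = shut, grows to 2.1 rad as the cap lifts towards the robot; at 1.57 it stands up along the tube, 25 mm high. It stays where left; shutting it takes about 1 N.
- mouth_right (a point): Centre of the mouth of the open tube to the right of the top of the wheel (22.5 degrees right of the top when the wheel is at 0); otherwise as mouth_left.
- cap_right (a joint): Flip cap of the right open tube; as cap_left.
- amber_bottle_mid (a point): Bystander: brown glass bottle, 63 mm wide, 132 mm high; its centre.
- stain_bottle_mid (a point): Bystander: small white dropper bottle, 37 mm wide, 82 mm high; its centre.
- timer_mid (a point): Bystander: flat lab timer, 56 x 66 x 18 mm; its centre.
- cryo_box_mid (a point): Bystander: lidded freezer box, 128 x 128 x 52 mm; its centre.
- petri_dish_mid (a point): Bystander: petri dish, 62 mm wide, 15 mm high; its centre.
- marker_pen_mid (a point): Bystander: marker pen lying down, 135 mm long, 17 mm thick; its centre.

How it is judged (in metres and radians):
On the way, in this order (a step that is already met when the one before it is completed fails the run):
1. both flip caps are pressed shut (value of joint each of cap_left, cap_right below 0.12 rad), for 0.2 s.
2. the wheel stands still with its heavy side down and the crank handle in the gripper (all of step 1 and z of balance_point in the frame of spindle below -9.25e-05 m and contact force between the fingers and crank_handle above 2 N and distance between the grasp point and handle_grip below 0.04 m and velocity of joint wheel between -0.08 and 0.08 rad/s), for 0.3 s.
At the end, for the whole second after the job is handed in: Both caps are shut (within 0.12 rad), the wheel stands still (under 0.08 rad/s) with its heavy side within 22 degrees of straight down, half the 45 degree pitch of the tube places, and the fingers grip the crank handle (over 2 N, grasp point within 40 mm of handle_grip) (all of step 2); the arm keeps its last pose, push and grip.
It fails at once if the wheel is turned (more than 0.8 rad from its zero) while a cap stands open (value of joint any of cap_left, cap_right above 0.35 rad and (value of joint wheel above 0.8 rad or value of joint wheel below -0.8 rad)).
It fails at once if a bystander is moved by more than 30 mm (distance of any of amber_bottle_mid, stain_bottle_mid, timer_mid, cryo_box_mid, petri_dish_mid, marker_pen_mid from where it was at the start of the episode above 0.03 m).
It also fails if it takes over 53 s, if anything falls off the work surface, if the arm or the gripper's body presses on something with over 40 N, if the wrist force passes 120 N, or if a joint passes its speed limit or range.

## Robot

A 6-joint arm with a two-finger parallel gripper is mounted at the origin on a cart in front of the work surface, level with it; the furniture and walls round the work are solid. World frame = base frame: x ahead of the robot, y to its left, z up, the work surface at z = 0. Lengths are in m, angles in degrees, forces in N, time in s.
With the tool pointing down it reaches from about 0.35 to 0.975 m from the base axis. Payload 17.4 kg.
Tool frame: the origin (TCP) lies between the finger pads; the fingertips stand arm.nose_length ahead of it and the grasp point (between the pads) lies 2 mm behind it (arm.nose_length is the distance from the TCP to the fingertips, in m); z points along the fingers, y is the line along which they close (so a half turn about z gives the same grasp; the last joint's range is limited). The gripper opens to 85 mm and grips with 20 to 120 N. Pads are 22 mm wide; open, the fingers measure 114 mm over their backs; the gripper's body (76 mm by 85 mm) begins 54 mm behind the grasp point. The pads swing forward as they close: fully open they stand 13 mm farther back than shut.
Start: joints at [74.668, 6.646, 82.598, -0, 90.757, -2.166], TCP at [0.154, 0.657, 0.21] pointing down, gripper open.
Joint ranges: [-162.19, 162.19], [-47.58, 125.68], [4.15, 143.07], [-65.23, 245.23], [0.69, 171.88], [-170.13, 170.13]. Speed limits (degrees/s): [108.29, 108.29, 127.2, 180, 180, 180].

## Interface

Orientations are given as a 3x3 rotation matrix whose columns are the frame's x, y, z axes.
In Python, from cell import arm gives the robot as it stands. The module is installed in compiled form; this text tells all that it offers.
- The arm moves only by the tool carry_out, never from a script. Its arguments are lists of equal length, an entry for each row: "delta_pos": the shift along the tool's x, y, z normalised to -1 to 1, where 1 is 0.2 m, a list of three; "rotation": the turn, a rotation vector about the tool's x, y, z normalised to -1 to 1, where 1 is 45 degrees, a list of three; "hand": the finger opening in mm, from 0 to 85.4. In form: {"delta_pos": [[tx, ty, tz], ...], "rotation": [[rx, ry, rz], ...], "hand": [hand, ...]}. A call has exactly 10 rows; each row shifts and turns the commanded pose from where the row before left it, along the tool's axes as they then stand; what a row does not reach is not made up. A row lasts 1/10 s, in which the tool goes at most 50 mm and 8.59 degrees, less where a joint would pass 70% of its speed; a pose out of reach is approached as far as the arm can. A call with a number of a shift or a turn outside -1 to 1 is refused whole. A call with a gripper value outside its range is refused whole. The fingers move at their own pace and stop on an object; the grip force is fixed at half the most. Time passes only in rows, so rows that do not move let the fingers close, or fill a call up. It gives the time, the measured TCP pose, the force, the opening and the grip force at its end, in the units of the state.
- arm.get_state(): the state, without advancing time (a new reading comes with each control period).
- arm.camera(name): name is "side" or "top"; returns (picture, depth): 420x560x3 uint8, red, green, blue; 420x560 float32, m along the optical axis (not along the pixel's ray), 0 where there is no reading.
- arm.camera_info(name): a dict with "intrinsics" (3x3 intrinsics, pixels), "k1" (the pictures are not rectified: a ray, as slopes to the right and down, at radius r is drawn at 1 + k1 r^2 times it, then the intrinsics apply), "xyz" and "rotation" of the camera in the world. Camera axes: x right, y down, z forward; pixel columns grow to the right and rows downward; lengths in m; the calibration is good to about 2 mm. A picture is of the moment at which its call begins. camera_info takes no time and is no camera call.
- arm.finish_job(): hands the job in; it is judged then, once.
The state is a dict: "t": time; "joint_pos": joint angles; "joint_velocities": joint speeds; "joint_torque": joint torques, N m; "tool_pos": TCP position; "orientation": TCP orientation; "ft_force": force on the tool from outside, world axes, zero at the start; "wrist_torque": the same for the moment, N m; "grip_width": finger opening in m; "grasp_force": force on a finger pad.
Only numpy, scipy, OpenCV 4.12 (cv2) and the standard library are available. Lean on these libraries where they do the work, as an engineer would, in place of code of your own. Each camera call takes 0.05 s, during which the arm holds its last target. There are 200 camera calls.

## Working session

There is one attempt and no reset: what is moved stays moved. The work goes in short steps, Python scripts to look and compute and a tool call to move; the robot and the scene stay as the last step left them, time stands still between calls to the robot, and variables do not carry over. Pictures are saved under pics/ and viewed, at most 10 in all, crops included, and the job is handed in when it is done.

Besides the shell and the picture viewer there is one more tool, called after ">>>" by a JSON object that holds its "api" and its "payload", one argument or row to a line. carry_out: Moves the arm, as the interface text tells. Its arguments: {"type":"object","properties":{"delta_pos":{"type":"array","items":{"type":"array","items":{"type":"number","minimum":-1,"maximum":1}}},"rotation":{"type":"array","items":{"type":"array","items":{"type":"number","minimum":-1,"maximum":1}}},"hand":{"type":"array","items":{"type":"number"}}},"required":["delta_pos","rotation","hand"]}

```bash
mkdir -p pics
cat > h.py <<'E'
import numpy as np, cv2
from cell import arm
def cam(n):
    im,d=arm.camera(n); return im,d,arm.camera_info(n)
def pts(d,ci):
    K=np.array(ci['intrinsics']);h,w=d.shape
    u,v=np.meshgrid(np.arange(w),np.arange(h))
    p=cv2.undistortPoints(np.stack([u,v],-1).reshape(-1,1,2).astype(float),K,np.array([ci['k1'],0,0,0.])).reshape(h,w,2)
    c=np.dstack([p[...,0]*d,p[...,1]*d,d])
    return c@np.array(ci['rotation']).T+np.array(ci['xyz'])
E
python3 - <<'E'
from h import *
print(arm.nose_length,{k:np.round(v,3).tolist() for k,v in arm.get_state().items()})
for n in('side','top'):
    im,d,ci=cam(n);cv2.imwrite(f'pics/{n}0.png',im[...,::-1]);np.savez(f'{n}0.npz',im=im,d=d,P=pts(d,ci));print(n,ci)
E
```

```text
0.017 {'t': 0.0, 'joint_pos': [74.67, 6.676, 82.636, -0.002, 90.759, -2.166], 'joint_velocities': [0.017, -0.039, 0.106, -0.02, -0.013, 0.048], 'joint_torque': [-0.005, -73.198, -63.25, -0.0, 0.006, -0.0], 'tool_pos': [0.154, 0.657, 0.209], 'orientation': [[-0.974, 0.228, -0.0], [0.228, 0.974, -0.001], [0.0, -0.001, -1.0]], 'ft_force': [0.972, -0.415, 0.783], 'wrist_torque': [0.015, -0.01, -0.011], 'grasp_force': 0.0, 'grip_width': 0.086}
side {'intrinsics': array([[424.94630207,   0.        , 281.03338126],
       [  0.        , 424.94630207, 201.13135455],
       [  0.        ,   0.        ,   1.        ]]), 'k1': -0.05803972415418106, 'xyz': array([ 0.12956748, -0.565856  ,  0.73824447]), 'rotation': array([[ 0.83506084, -0.37061325,  0.40659465],
       [-0.55015636, -0.56096174,  0.61858702],
       [-0.00117251, -0.74024843, -0.67233242]])}
top {'intrinsics': array([[538.34374196,   0.        , 285.32059698],
       [  0.        , 538.34374196, 208.56606429],
       [  0.        ,   0.        ,   1.        ]]), 'k1': -0.17633346641851183, 'xyz': array([ 0.32710506, -0.01264738,  1.12788923]), 'rotation': array([[ 0.02305419, -0.98731909,  0.15706536],
       [-0.99972649, -0.02215019,  0.00750376],
       [-0.00392957, -0.15719539, -0.9875597 ]])}
```

View pics/side0.png

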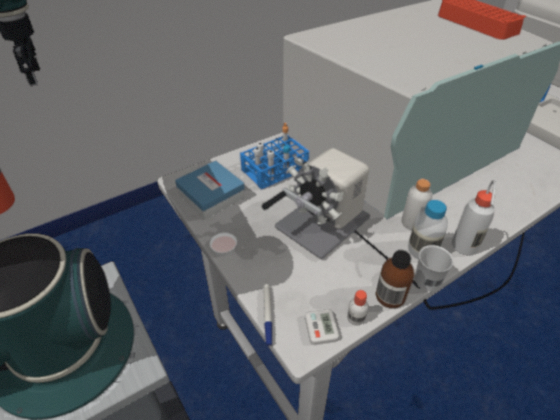

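View pics/top0.png

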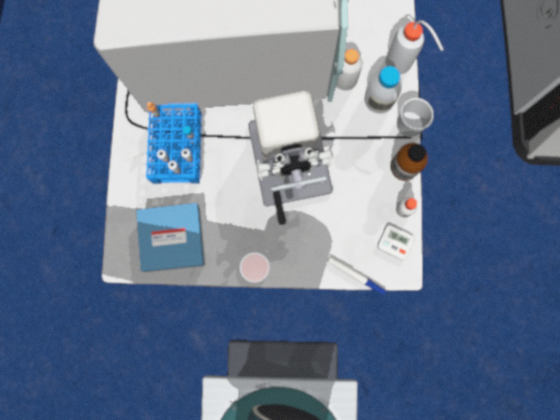

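Side view: the rotator is at about (325,195), with its handle at (275,200). Top view: housing top at (287,122), caps near (280,160) and (318,155), handle at (280,207). Next I'll zoom in and measure.

Run:
```python
from h import *
a=np.load('side0.npz');b=np.load('top0.npz')
c1=cv2.resize(a['im'][140:260,250:390],None,fx=4,fy=4,interpolation=2)
c2=cv2.resize(b['im'][85:225,240:340],None,fx=3.43,fy=3.43,interpolation=2)[:480]
cv2.imwrite('pics/z.png',np.hstack([c1[:,:450],c2[:480]])[...,::-1])
P=b['P'];im=b['im'].astype(int)
# handle: dark, above bench
sub=np.s_[185:230,260:300]
m=(im[sub].sum(-1)<130)&(P[sub][...,2]>.05)
q=P[sub][m];print('handle',len(q),q.min(0),q.max(0),np.median(q,0));
c=q.mean(0);_,_,V=np.linalg.svd(q-c);print(c,V[0])
# housing top
s=np.s_[85:160,245:330]
m=(abs(P[s][...,2]-.164)<.006)&(im[s].min(-1)>150)
q=P[s][m][:,:2].astype(np.float32);print('house',len(q),P[s][m][:,2].mean(),cv2.minAreaRect(q),cv2.boxPoints(cv2.minAreaRect(q)))
# side cam
P=a['P'];im=a['im'].astype(int);s=np.s_[180:215,255:295]
m=(im[s].sum(-1)<110)&(P[s][...,2]>.05);q=P[s][m];print('side handle',len(q),q.min(0),q.max(0),q.mean(0),np.linalg.svd(q-q.mean(0))[2][0])
```

```text
handle 47 [ 0.4599777  -0.00133993  0.13217035] [0.51266123 0.01495459 0.14096871] [0.49239817 0.00855784 0.13480658]
[0.48962948 0.00778206 0.13520435] [-0.96269823 -0.27050317 -0.00633592]
house 2692 0.1626094037432705 ((0.6339448690414429, -0.012455709278583527), (0.13993005454540253, 0.12269024550914764), 13.935243606567383) [[ 0.5512656   0.0302346 ]
 [ 0.58081245 -0.08884469]
 [ 0.71662414 -0.05514602]
 [ 0.6870773   0.06393327]]
side handle 13 [ 0.45746131 -0.00693252  0.13128569] [0.50552275 0.00629152 0.13715045] [ 4.80954939e-01 -2.39764499e-04  1.34174580e-01] [-0.97896488 -0.2040121   0.0026143 ]
```

View pics/z.png

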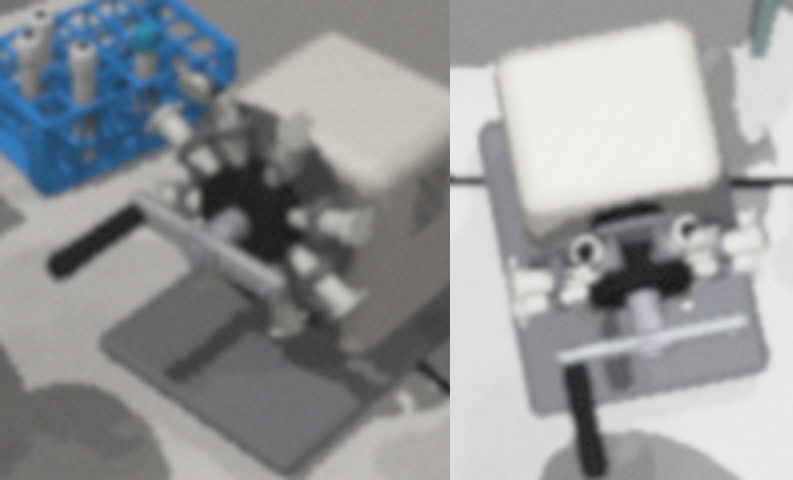

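The zoom shows both open mouths as dark rings. The left is at top px ≈(280,158) and the right at ≈(309,152), with their caps tilted towards the robot. The handle is level on the left. Now I'll refine yaw, spindle and mouths.

```bash
cat >> h.py <<'E'
def ray(ci,uv,z):
    K=np.array(ci['intrinsics']);p=cv2.undistortPoints(np.array(uv,float).reshape(-1,1,2),K,np.array([ci['k1'],0,0,0.])).reshape(-1,2)
    r=np.c_[p,np.ones(len(p))]@np.array(ci['rotation']).T;o=np.array(ci['xyz']);return o+r*((z-o[2])/r[:,2])[:,None]
E
python3 - <<'E'
from h import *
b=np.load('top0.npz');P=b['P'];im=b['im'];ci=arm.camera_info('top')
s=np.zeros(im.shape[:2],np.uint8);m=((abs(P[...,2]-.163)<.008)&(im.min(-1)>190)).astype(np.uint8);s[88:160,245:330]=m[88:160,245:330]
s=cv2.morphologyEx(s,cv2.MORPH_OPEN,np.ones((9,9),np.uint8))
c=max(cv2.findContours(s,0,1)[0],key=cv2.contourArea)
w=ray(ci,c.reshape(-1,2),.164)[:,:2].astype(np.float32);r=cv2.minAreaRect(w);print('house',r)
g=cv2.cvtColor(im,cv2.COLOR_RGB2GRAY)
print(g[150:166,272:290]);print(g[145:160,300:318])
# handle edges
for v in range(192,228,3):print(v,g[v,268:294])
# crank bar
hs=(P[...,2]>.11)&(P[...,2]<.15)
for u in range(272,330,6):
  col=P[175:200,u];print(u,g[176:198,u],np.round(col[np.argmax(g[175:200,u])],3))
E
```

```text
house ((0.6516336798667908, -0.001458384096622467), (0.09257785975933075, 0.10751168429851532), 13.051959991455078)
[[132 119 113 109 110 109 109 104  91  63  60  70  81  91  98 107 120 126]
 [119 111 112 109 111 108 109 103  95  78  83 103 116 124 123 128 130 129]
 [110 108 110 110 109 110 115 112 106 102 103 118 125 129 122 123 119 114]
 [111 110 113 114 118 132 145 153 149 139 120 111 107 114 119 115 103  98]
 [114 117 120 128 143 166 180 179 180 172 149 118 104 108 118 118 101  87]
 [120 123 127 143 164 175 167 155 157 170 170 150 119 116 125 124 105  83]
 [122 122 130 155 171 155 123  96 105 139 171 173 149 131 132 132 115  88]
 [112 113 129 154 155 121  78  61  75 121 170 188 168 146 143 141 124  92]
 [105 106 124 148 146 103  57  45  68 121 174 196 174 157 152 146 129  99]
 [108 100 119 149 151 118  68  53  83 134 183 196 176 160 156 147 134 106]
 [106 100 109 144 160 133  95  79 102 147 180 181 165 160 156 148 133 112]
 [113  95  95 120 141 137 130 125 132 145 158 152 151 154 155 150 135 114]
 [117 106 109 119 139 157 170 173 161 143 137 139 146 148 141 134 124 104]
 [126 129
[... 3148 characters left out ...]
1 189 189 186 179 171 176 188 192 186 185 173 162 151 144 144 142 143
 145 143 142 141] [ 0.549 -0.024  0.137]
302 [140 146 154 155 163 188 209 214 200 184 159 150 149 149 152 154 155 154
 158 153 150 147] [ 0.534 -0.035  0.138]
308 [157 154 159 172 197 213 209 182 159 148 154 153 154 154 153 154 154 153
 153 148 144 148] [ 0.538 -0.047  0.137]
314 [150 158 176 200 213 200 176 153 150 154 153 152 153 154 155 155 153 152
 150 143 153 188] [ 0.529 -0.065 -0.001]
320 [156 178 205 213 201 174 156 152 152 155 152 155 153 153 153 151 152 148
 142 166 200 215] [ 0.529 -0.077 -0.002]
326 [157 171 181 173 158 152 149 150 154 153 153 154 154 154 156 152 143 146
 169 204 219 220] [ 0.53  -0.09  -0.003]
```

Run:
```python
from h import *
ci=arm.camera_info('top')
m=ray(ci,[(279.3,157.8),(309.3,151.8)],.1965);print('mouths',m, m.mean(0))
d=m[0]-m[1];print('sep',np.hypot(*d[:2]),'yaw',np.degrees(np.arctan2(-d[0],d[1])))
bp=ray(ci,[(272,187.6),(326,178)],.138);d=bp[0]-bp[1];print('bar',bp,np.degrees(np.arctan2(-d[0],d[1])),np.hypot(*d[:2]))
h=ray(ci,[(276.9,195),(282,219),(282.5,224)],.133);d=h[0]-h[1];print('handle',h,np.degrees(np.arctan2(d[1],d[0])))
y=np.radians(13.5);ex=np.array([np.cos(y),np.sin(y)]);ey=np.array([-ex[1],ex[0]])
for n,p in [('mouth',m),('bar',bp),('handle',h)]: print(n,p[:,:2]@ex,p[:,:2]@ey)
print('house',np.array([.6516,-.0015])@ex,np.array([.6516,-.0015])@ey)
```

```text
mouths [[ 0.56655324  0.00726436  0.1965    ]
 [ 0.57881303 -0.04601354  0.1965    ]] [ 0.57268314 -0.01937459  0.1965    ]
sep 0.054670254737492555 yaw 12.95876610192045
bar [[ 0.52376469  0.02075408  0.138     ]
 [ 0.54447113 -0.08029668  0.138     ]] 11.580250166329877 0.10315044160194461
handle [[ 5.10789760e-01  1.13280497e-02  1.33000000e-01]
 [ 4.65490104e-01  6.51545724e-04  1.33000000e-01]
 [ 4.56108238e-01 -5.05305502e-04  1.33000000e-01]] 13.261804417638503
mouth [0.55259516 0.55207874] [-0.12519558 -0.1798634 ]
bar [0.51413797 0.51068246] [-0.10208979 -0.20518234]
handle [0.49932108 0.45278068 0.44338797] [-0.10822645 -0.10803296 -0.1069677 ]
house 0.6332460720853422 -0.15357155396910446
```

```bash
cat >> h.py <<'E'
from scipy.spatial.transform import Rotation as Ro
Y=np.radians(13);EX=np.array([np.cos(Y),np.sin(Y),0]);EY=np.array([-np.sin(Y),np.cos(Y),0]);EZ=np.array([0,0,1.])
R0=np.array([.5727,-.0194,0])
def world(x,y,z): return R0+x*EX+y*EY+z*EZ
def toolR(roll=0,pitch=0):  # roll: outward dir leans left(+); pitch: body leans to robot (deg)
    B=np.c_[-EX,EY,-EZ]
    return Ro.from_rotvec(-np.radians(roll)*EX).as_matrix()@Ro.from_rotvec(-np.radians(pitch)*EY).as_matrix()@B
def plan(tp,tR,n,p=None,R=None):
    s=arm.get_state();p=np.array(s['tool_pos']) if p is None else np.array(p);R=np.array(s['orientation']) if R is None else R
    rv=Ro.from_matrix(R.T@tR).as_rotvec()/n
    dp=(np.array(tp)-p)/n
    print('n',n,'mm/row',np.linalg.norm(dp)*1e3,'deg/row',np.degrees(np.linalg.norm(rv)),'rot',np.round(np.degrees(rv)/45,3).tolist())
    out=[]
    for i in range(n):
        out.append(np.round(R.T@dp/.2,3).tolist());R=R@Ro.from_rotvec(rv).as_matrix()
    print(out);return np.array(tp),tR
def st():
    s=arm.get_state();p=np.array(s['tool_pos'])-R0
    print('t',round(s['t'],2),'rot-frame mm',np.round(1e3*np.array([p@EX,p@EY,p[2]]),1),'F(ex,ey,z)',np.round([np.dot(s['ft_force'],e) for e in(EX,EY,EZ)],2),'w',round(1e3*s['grip_width'],1),'g',round(s['grasp_force'],1),'j',np.round(s['joint_pos'],1))
    return s
E
python3 - <<'E'
from h import *
L=world(0,.0275,.1965);R=toolR(22.5);u=-R[:,2];print(u)
T=L-.055*EX+.029*u;print(T)
plan(T,R,20)
E
```

```text
[-0.08608504  0.37287528  0.92387953]
[0.51042703 0.00583625 0.22329251]
n 20 mm/row 37.13247437936185 deg/row 1.7171566781297358 rot [0.024, -0.006, -0.029]
[[-0.124, -0.138, -0.003], [-0.121, -0.141, -0.0], [-0.118, -0.144, 0.003], [-0.114, -0.146, 0.006], [-0.111, -0.149, 0.01], [-0.107, -0.151, 0.013], [-0.104, -0.153, 0.017], [-0.1, -0.155, 0.02], [-0.097, -0.157, 0.023], [-0.093, -0.158, 0.027], [-0.089, -0.16, 0.03], [-0.086, -0.161, 0.034], [-0.082, -0.162, 0.037], [-0.078, -0.163, 0.041], [-0.074, -0.164, 0.044], [-0.07, -0.165, 0.048], [-0.066, -0.166, 0.051], [-0.062, -0.166, 0.055], [-0.058, -0.166, 0.058], [-0.054, -0.166, 0.062]]
```

>>> {"api": "carry_out", "payload": {
  "delta_pos": [
    [-0.124,-0.138,-0.003],
    [-0.121,-0.141,0],
    [-0.118,-0.144,0.003],
    [-0.114,-0.146,0.006],
    [-0.111,-0.149,0.01],
    [-0.107,-0.151,0.013],
    [-0.104,-0.153,0.017],
    [-0.1,-0.155,0.02],
    [-0.097,-0.157,0.023],
    [-0.093,-0.158,0.027]
  ],
  "rotation": [
    [0.024,-0.006,-0.029],
    [0.024,-0.006,-0.029],
    [0.024,-0.006,-0.029],
    [0.024,-0.006,-0.029],
    [0.024,-0.006,-0.029],
    [0.024,-0.006,-0.029],
    [0.024,-0.006,-0.029],
    [0.024,-0.006,-0.029],
    [0.024,-0.006,-0.029],
    [0.024,-0.006,-0.029]
  ],
  "hand": [0,0,0,0,0,0,0,0,0,0]
}}

```text
t: 1.1
tool_pos: [0.3328, 0.3302, 0.2159]
orientation: [[-1.0, 0.003, 0.025], [-0.002, 0.981, -0.192], [-0.025, -0.192, -0.981]]
ft_force: [0.9, 0.3, -0.9]
grip_width: 0.0002
grasp_force: 0.0
```

>>> {"api": "carry_out", "payload": {
  "delta_pos": [
    [-0.089,-0.16,0.03],
    [-0.086,-0.161,0.034],
    [-0.082,-0.162,0.037],
    [-0.078,-0.163,0.041],
    [-0.074,-0.164,0.044],
    [-0.07,-0.165,0.048],
    [-0.066,-0.166,0.051],
    [-0.062,-0.166,0.055],
    [-0.058,-0.166,0.058],
    [-0.054,-0.166,0.062]
  ],
  "rotation": [
    [0.024,-0.006,-0.029],
    [0.024,-0.006,-0.029],
    [0.024,-0.006,-0.029],
    [0.024,-0.006,-0.029],
    [0.024,-0.006,-0.029],
    [0.024,-0.006,-0.029],
    [0.024,-0.006,-0.029],
    [0.024,-0.006,-0.029],
    [0.024,-0.006,-0.029],
    [0.024,-0.006,-0.029]
  ],
  "hand": [0,0,0,0,0,0,0,0,0,0]
}}

```text
t: 2.1
tool_pos: [0.512, 0.0055, 0.2215]
orientation: [[-0.973, -0.212, 0.091], [-0.231, 0.902, -0.365], [-0.005, -0.376, -0.926]]
ft_force: [0.4, 0.6, 0.5]
grip_width: 0.0
grasp_force: 0.0
```

Run:
```python
from h import *
st()
im,d,ci=cam('side');im2,d2,_=cam('top')
st()
c1=cv2.resize(im[90:250,240:400],(450,450),interpolation=2);c2=cv2.resize(im2[110:235,235:345],(340,450))
cv2.imwrite('pics/a.png',np.hstack([c1,c2])[...,::-1])
L=world(0,.0275,.1965);R=toolR(22.5);u=-R[:,2]
plan(L-.055*EX+.029*u,R,2)
```

```text
t 2.1 rot-frame mm [-53.5  38.  221.5] F(ex,ey,z) [0.54 0.45 0.45] w 0.0 g 0.0 j [ 10.9 -15.7 104.7 -22.1  89.8 -92.6]
t 2.2 rot-frame mm [-53.5  36.7 221.1] F(ex,ey,z) [ 0.27  0.59 -1.04] w -0.2 g 0.0 j [ 10.8 -15.6 104.6 -22.1  89.8 -92.5]
n 2 mm/row 1.629297457785315 deg/row 0.2426134901617248 rot [0.004, 0.003, 0.001]
[[0.004, 0.002, -0.007], [0.004, 0.002, -0.007]]
```

View pics/a.png

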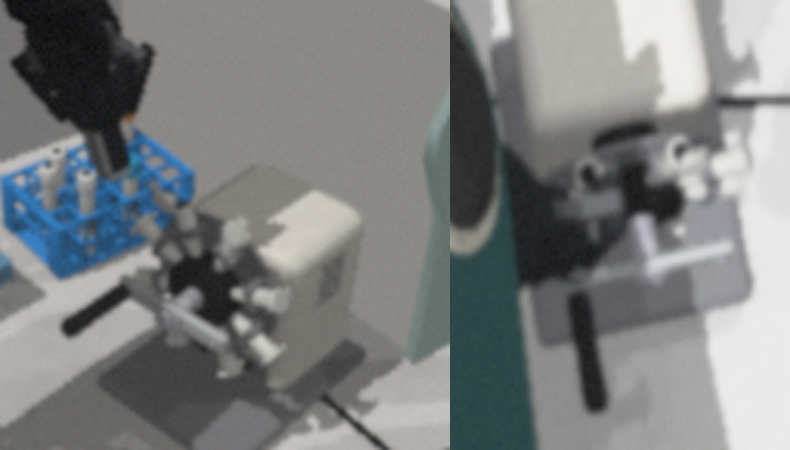

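The closed fingertip is just in front of and above the left cap, at side crop (118,175), and the handle and wheel haven't moved. Next I'll push the cap over and press.

>>> {"api": "carry_out", "payload": {
  "delta_pos": [
    [0.004,0.002,-0.012],
    [-0.045,0,0],
    [-0.045,0,0],
    [-0.045,0,0],
    [-0.045,0,0],
    [-0.045,0,0],
    [-0.045,0,0],
    [-0.02,0,0.015],
    [0,0,0.015],
    [0,0,0.01]
  ],
  "rotation": [
    [0.008,0.006,0.002],
    [0,0,0],
    [0,0,0],
    [0,0,0],
    [0,0,0],
    [0,0,0],
    [0,0,0],
    [0,0,0],
    [0,0,0],
    [0,0,0]
  ],
  "hand": [0,0,0,0,0,0,0,0,0,0]
}}

```text
t: 3.2
tool_pos: [0.5676, 0.0181, 0.2158]
orientation: [[-0.974, -0.21, 0.087], [-0.227, 0.9, -0.371], [-0.001, -0.381, -0.924]]
ft_force: [-0.0, -0.2, 1.3]
grip_width: 0.0005
grasp_force: 0.0
```

```bash
cat >> h.py <<'E'
def tip(roll):
    s=st();u=-toolR(roll)[:,2];M=world(0,np.sign(roll)*.0275,.1965);q=np.array(s['tool_pos'])+.017*np.array(s['orientation'])[:,2]-M
    print('tip: ex,out,lat mm',np.round(1e3*np.array([q@EX,q@u,q@toolR(roll)[:,1]]),1),'Fout',round(np.dot(s['ft_force'],u),2))
E
python3 - <<'E'
from h import *
tip(22.5)
E
```

```text
t 3.2 rot-frame mm [  3.4  37.7 215.8] F(ex,ey,z) [-0.07 -0.16  1.3 ] w 0.5 g 0.0 j [ 11.3  -7.9  98.6 -22.4  88.6 -91.4]
tip: ex,out,lat mm [3.5 4.7 2.1] Fout 1.14
```

>>> {"api": "carry_out", "payload": {
  "delta_pos": [
    [0,-0.01,0.005],
    [0,0,0.005],
    [0,0,0.004],
    [0,0,0],
    [0,0,0],
    [0,0,0],
    [0,0,0],
    [0,0,0],
    [0,0,0],
    [0,0,0]
  ],
  "rotation": [
    [0,0,0],
    [0,0,0],
    [0,0,0],
    [0,0,0],
    [0,0,0],
    [0,0,0],
    [0,0,0],
    [0,0,0],
    [0,0,0],
    [0,0,0]
  ],
  "hand": [0,0,0,0,0,0,0,0,0,0]
}}

```text
t: 4.2
tool_pos: [0.5684, 0.0155, 0.2145]
orientation: [[-0.974, -0.21, 0.088], [-0.227, 0.9, -0.371], [-0.002, -0.382, -0.924]]
ft_force: [-0.8, 0.1, -0.1]
grip_width: 0.0
grasp_force: 0.0
```

Run:
```python
from h import *
tip(22.5)
```

```text
t 4.2 rot-frame mm [  3.6  35.  214.5] F(ex,ey,z) [-0.71  0.31 -0.06] w 0.0 g 0.0 j [ 11.   -7.9  98.7 -22.4  88.3 -91.6]
tip: ex,out,lat mm [3.7 2.5 0. ] Fout 0.06
```

>>> {"api": "carry_out", "payload": {
  "delta_pos": [
    [0,0,0.005],
    [0,0,0.005],
    [0,0,0.005],
    [0,0,0],
    [0,0,0],
    [0,0,0],
    [0,0,0],
    [0,0,0],
    [0,0,0],
    [0,0,0]
  ],
  "rotation": [
    [0,0,0],
    [0,0,0],
    [0,0,0],
    [0,0,0],
    [0,0,0],
    [0,0,0],
    [0,0,0],
    [0,0,0],
    [0,0,0],
    [0,0,0]
  ],
  "hand": [0,0,0,0,0,0,0,0,0,0]
}}

```text
t: 5.2
tool_pos: [0.5686, 0.0144, 0.2118]
orientation: [[-0.974, -0.209, 0.088], [-0.227, 0.9, -0.371], [-0.002, -0.382, -0.924]]
ft_force: [0.2, 0.6, -0.3]
grip_width: 0.0001
grasp_force: 0.0
```

Run:
```python
from h import *
tip(22.5)
```

```text
t 5.2 rot-frame mm [  3.6  33.8 211.8] F(ex,ey,z) [ 0.29  0.51 -0.26] w 0.1 g 0.0 j [ 10.9  -7.8  98.9 -22.4  88.  -91.6]
tip: ex,out,lat mm [ 3.7 -0.5 -0. ] Fout -0.04
```

Run:
```python
from h import *
im,d,ci=cam('side');im2,d2,_=cam('top')
c1=cv2.resize(im[120:240,260:380],(600,600),interpolation=2);c2=cv2.resize(im2[130:200,260:320],(200,233))
o=np.zeros((600,800,3),np.uint8);o[:,:600]=c1;o[:233,600:]=c2
cv2.imwrite('pics/b.png',o[...,::-1])
```

```text
(no output)
```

View pics/b.png

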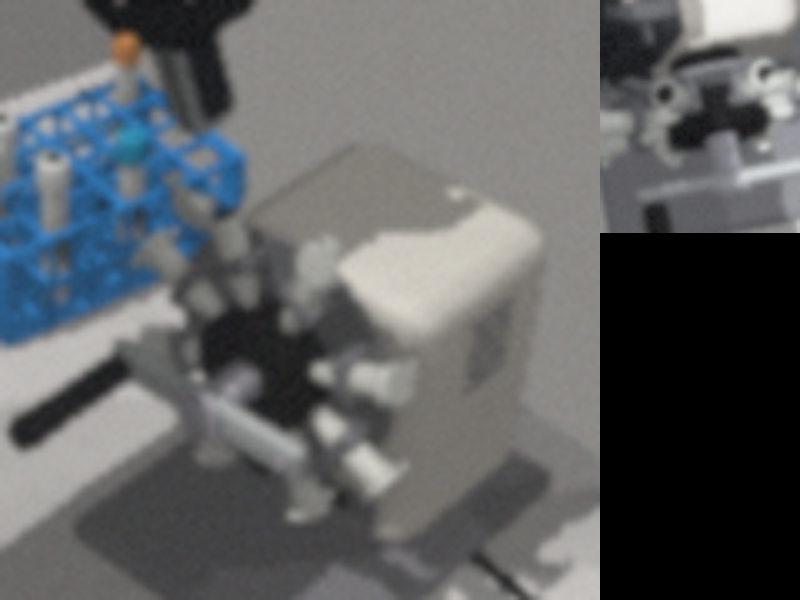

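Run:
```python
from h import *
s=arm.get_state();t=np.array(s['tool_pos']);z=np.array(s['orientation'])[:,2]
A=np.array([world(0,.0275,.1965),world(0,-.0275,.1965),world(-.011,.0275,.1965),world(-.081,.045,.13),t,t+.017*z,t-.054*z,world(0,0,.13)])
for n in('side','top'):
    ci=arm.camera_info(n);R=np.array(ci['rotation']);px=cv2.projectPoints(A,cv2.Rodrigues(R.T)[0],-R.T@np.array(ci['xyz']),np.array(ci['intrinsics']),np.array([ci['k1'],0,0,0.]))[0].reshape(-1,2)
    print(n,px.round(1).tolist())
    if n=='side':print(((px-[260,120])*5).round().tolist())
```

```text
side [[304.8, 162.1], [325.0, 173.3], [301.3, 164.4], [272.4, 200.2], [303.9, 154.2], [306.0, 161.5], [297.2, 130.3], [313.2, 191.7]]
[[224.0, 210.0], [325.0, 266.0], [207.0, 222.0], [62.0, 401.0], [220.0, 171.0], [230.0, 207.0], [186.0, 52.0], [266.0, 359.0]]
top [[279.2, 157.8], [309.4, 151.8], [280.5, 163.7], [279.3, 209.6], [275.2, 154.4], [278.9, 155.9], [262.4, 149.2], [293.9, 163.7]]
```

The side crop shows the finger ending at (205,128), well short of the predicted tip at (230,207). The left cap at (190,200) is untouched, so I'll check the real fingertip with depth.

Run:
```python
from h import *
im,d,ci=cam('side');P=pts(d,ci)
for v in range(122,172,3):
  print(v,[ (im[v,u].tolist(),np.round(1e3*np.array([(P[v,u]-R0)@EX,(P[v,u]-R0)@EY,P[v,u,2]])).tolist()) for u in (297,301,305)])
st()
```

```text
122 [([30, 31, 32], [11.0, 62.0, 275.0]), ([25, 25, 25], [-11.0, 33.0, 297.0]), ([30, 30, 32], [2.0, 33.0, 291.0])]
125 [([31, 32, 32], [-7.0, 46.0, 283.0]), ([26, 29, 30], [-12.0, 31.0, 291.0]), ([110, 108, 105], [189.0, 189.0, 132.0])]
128 [([22, 25, 25], [-8.0, 45.0, 277.0]), ([26, 27, 28], [1.0, 43.0, 273.0]), ([135, 135, 131], [189.0, 189.0, 123.0])]
131 [([52, 53, 54], [-3.0, 49.0, 265.0]), ([31, 31, 34], [4.0, 45.0, 264.0]), ([126, 125, 122], [189.0, 188.0, 114.0])]
134 [([68, 68, 69], [-5.0, 47.0, 260.0]), ([33, 30, 36], [-2.0, 39.0, 262.0]), ([103, 102, 100], [190.0, 189.0, 104.0])]
137 [([78, 80, 80], [-8.0, 44.0, 256.0]), ([21, 25, 29], [-4.0, 37.0, 257.0]), ([60, 61, 61], [6.0, 35.0, 253.0])]
140 [([75, 78, 78], [-8.0, 44.0, 248.0]), ([28, 29, 34], [-3.0, 38.0, 249.0]), ([46, 48, 47], [4.0, 33.0, 248.0])]
143 [([66, 66, 66], [-9.0, 43.0, 242.0]), ([55, 55, 58], [-4.0, 37.0, 242.0]), ([109, 110, 110], [8.0, 36.0, 237.0])]
146 [([98, 99, 99], [-7.0, 44.0, 233.0]), ([85, 108, 135], [-4.0, 36.0, 235.0]), ([136, 139, 141], [192.0, 189.0, 63.0])]
149 [([80, 114, 154], [170.0, 1
[... 380 characters left out ...]
 217.0]), ([73, 104, 134], [156.0, 171.0, 51.0]), ([44, 102, 154], [183.0, 180.0, 32.0])]
161 [([102, 102, 100], [-21.0, 31.0, 209.0]), ([119, 122, 122], [-17.0, 24.0, 210.0]), ([43, 74, 105], [177.0, 173.0, 28.0])]
164 [([73, 88, 106], [-17.0, 35.0, 197.0]), ([97, 99, 95], [-18.0, 22.0, 204.0]), ([114, 114, 110], [-5.0, 23.0, 197.0])]
167 [([39, 76, 113], [165.0, 192.0, 4.0]), ([56, 73, 90], [173.0, 184.0, 3.0]), ([122, 121, 117], [-5.0, 22.0, 189.0])]
170 [([59, 91, 126], [154.0, 182.0, 4.0]), ([63, 63, 65], [10.0, 45.0, 160.0]), ([112, 112, 109], [-9.0, 18.0, 185.0])]
t 5.35 rot-frame mm [  3.6  33.8 211.8] F(ex,ey,z) [-0.66 -0.23 -0.41] w 0.0 g 0.0 j [ 10.9  -7.8  98.9 -22.4  88.  -91.6]
```

Run:
```python
from h import *
a=np.load('side0.npz');P=a['P'];im=a['im'].astype(int)
m=np.zeros(im.shape[:2],bool);m[30:100,0:60]=1
m&=(im.sum(-1)<150)&(abs(P[...,0]-.154)<.08)&(abs(P[...,1]-.657)<.1)
q=P[m];i=np.argsort(q[:,2])[:6];print(len(q),q[i].round(3)); v,u=np.where(m);print(v.max(),u[v.argmax()])
ci=arm.camera_info('side');R=np.array(ci['rotation'])
A=np.array([[.154,.657,.21],[.154,.657,.193],[.154,.657,.264]])
print(cv2.projectPoints(A,cv2.Rodrigues(R.T)[0],-R.T@np.array(ci['xyz']),np.array(ci['intrinsics']),np.array([ci['k1'],0,0,0.]))[0].reshape(-1,2))
```

```text
943 [[0.163 0.698 0.246]
 [0.161 0.699 0.246]
 [0.166 0.702 0.246]
 [0.158 0.7   0.246]
 [0.156 0.701 0.247]
 [0.161 0.701 0.248]]
84 31
[[39.98359562 88.69582925]
 [42.2224644  94.34798172]
 [32.63632198 70.04646266]]
```

The real fingertips sit about 37 mm farther back along the tool than stated: the tip is about 20 mm behind the reported TCP. I'll use that offset, back off, lower and push again.

>>> {"api": "carry_out", "payload": {
  "delta_pos": [
    [0.1,0,0],
    [0.1,0,0],
    [0.1,0,0.02],
    [0,0,0.05],
    [0,0,0.05],
    [-0.05,0,0],
    [-0.05,0,0],
    [-0.04,0,0],
    [-0.04,0,0],
    [-0.04,0,0]
  ],
  "rotation": [
    [0,0,0],
    [0,0,0],
    [0,0,0],
    [0,0,0],
    [0,0,0],
    [0,0,0],
    [0,0,0],
    [0,0,0],
    [0,0,0],
    [0,0,0]
  ],
  "hand": [0,0,0,0,0,0,0,0,0,0]
}}

```text
t: 6.35
tool_pos: [0.5561, 0.0021, 0.1895]
orientation: [[-0.974, -0.21, 0.088], [-0.227, 0.9, -0.371], [-0.001, -0.382, -0.924]]
ft_force: [-0.2, -1.0, -0.2]
grip_width: 0.0001
grasp_force: 0.2
```

>>> {"api": "carry_out", "payload": {
  "delta_pos": [
    [-0.04,0,0],
    [-0.03,0,0],
    [-0.01,0,0.01],
    [0,0,0.01],
    [0,0,0.01],
    [0,0,0.01],
    [0,0,0],
    [0,0,0],
    [0,0,0],
    [0,0,0]
  ],
  "rotation": [
    [0,0,0],
    [0,0,0],
    [0,0,0],
    [0,0,0],
    [0,0,0],
    [0,0,0],
    [0,0,0],
    [0,0,0],
    [0,0,0],
    [0,0,0]
  ],
  "hand": [0,0,0,0,0,0,0,0,0,0]
}}

```text
t: 7.35
tool_pos: [0.5715, 0.0025, 0.1823]
orientation: [[-0.974, -0.209, 0.088], [-0.227, 0.9, -0.371], [-0.002, -0.382, -0.924]]
ft_force: [-0.2, -0.5, 0.2]
grip_width: -0.0
grasp_force: 0.0
```

```bash
sed -i 's/+.017\*np.array(s/-.020*np.array(s/' h.py
python3 - <<'E'
from h import *
tip(22.5)
im,d,ci=cam('side');c=cv2.resize(im[120:220,260:360],(500,500),interpolation=2);cv2.imwrite('pics/c.png',c[...,::-1])
E
```

```text
t 7.35 rot-frame mm [  3.7  21.6 182.3] F(ex,ey,z) [-0.3  -0.42  0.22] w -0.0 g 0.0 j [  9.6  -7.2 101.1 -22.5  84.9 -91.7]
tip: ex,out,lat mm [ 3.7  4.6 -0. ] Fout 0.05
```

View pics/c.png

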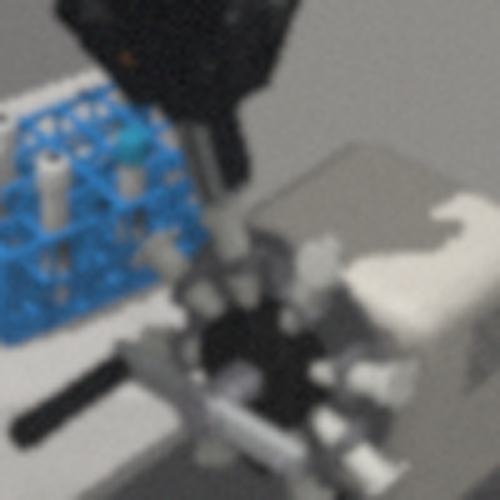

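The left cap has now folded over under the fingertip, at about (232,205) in the crop. I'll keep pressing until force shows.

>>> {"api": "carry_out", "payload": {
  "delta_pos": [
    [0,0,0.008],
    [0,0,0.008],
    [0,0,0.008],
    [0,0,0],
    [0,0,0],
    [0,0,0],
    [0,0,0],
    [0,0,0],
    [0,0,0],
    [0,0,0]
  ],
  "rotation": [
    [0,0,0],
    [0,0,0],
    [0,0,0],
    [0,0,0],
    [0,0,0],
    [0,0,0],
    [0,0,0],
    [0,0,0],
    [0,0,0],
    [0,0,0]
  ],
  "hand": [0,0,0,0,0,0,0,0,0,0]
}}

```text
t: 8.4
tool_pos: [0.5721, 0.0014, 0.1798]
orientation: [[-0.974, -0.209, 0.09], [-0.227, 0.901, -0.37], [-0.004, -0.381, -0.925]]
ft_force: [-9.0, 9.1, 18.1]
grip_width: 0.0
grasp_force: 10.3
```

Run:
```python
from h import *
tip(22.5)
s=arm.get_state();p=np.array(s['tool_pos']);R=np.array(s['orientation'])
p1=p+.035*-R[:,2]-.062*EX
plan(p1,R,3)
R2=toolR(-22.5);u=-R2[:,2];T=world(0,-.0275,.1965)-.058*EX+(.012-.018)*u
plan(T,R2,7,p1,R)
```

```text
t 8.4 rot-frame mm [  4.1  20.4 179.8] F(ex,ey,z) [-6.71 10.89 18.09] w 0.0 g 10.3 j [  9.5  -7.1 101.3 -22.4  84.6 -91.7]
tip: ex,out,lat mm [ 4.   1.8 -0.2] Fout 20.88
n 3 mm/row 23.77770605790688 deg/row 0.0 rot [0.0, 0.0, 0.0]
[[0.103, 0.0, -0.059], [0.103, 0.0, -0.059], [0.103, 0.0, -0.059]]
n 7 mm/row 8.941517734548583 deg/row 6.414395521532146 rot [-0.143, 0.001, 0.0]
[[0.0, -0.033, 0.03], [0.0, -0.036, 0.026], [0.0, -0.039, 0.022], [0.0, -0.041, 0.017], [0.0, -0.043, 0.013], [0.0, -0.044, 0.008], [-0.0, -0.045, 0.003]]
```

>>> {"api": "carry_out", "payload": {
  "delta_pos": [
    [0,0,-0.09],
    [0.155,0,-0.045],
    [0.155,0,-0.045],
    [0,-0.033,0.03],
    [0,-0.036,0.026],
    [0,-0.039,0.022],
    [0,-0.041,0.017],
    [0,-0.043,0.013],
    [0,-0.044,0.008],
    [0,-0.045,0.003]
  ],
  "rotation": [
    [0,0,0],
    [0,0,0],
    [0,0,0],
    [-0.143,0,0],
    [-0.143,0,0],
    [-0.143,0,0],
    [-0.143,0,0],
    [-0.143,0,0],
    [-0.143,0,0],
    [-0.143,0,0]
  ],
  "hand": [0,0,0,0,0,0,0,0,0,0]
}}

```text
t: 9.4
tool_pos: [0.522, -0.058, 0.1901]
orientation: [[-0.974, -0.21, -0.085], [-0.227, 0.897, 0.379], [-0.003, 0.388, -0.922]]
ft_force: [-0.6, 0.5, -0.0]
grip_width: -0.0002
grasp_force: 0.0
```

```bash
sed -i 's/-.020\*np.array(s/-.018*np.array(s/' h.py
python3 - <<'E'
from h import *
tip(-22.5)
R2=toolR(-22.5);u=-R2[:,2];plan(world(0,-.0275,.1965)-.058*EX+(.012-.018)*u,R2,1)
E
```

```text
t 9.4 rot-frame mm [-58.1 -26.2 190.1] F(ex,ey,z) [-0.44  0.59 -0.03] w -0.2 g 0.0 j [ -20.3   -4.8   98.3   19.3   98.9 -122.5]
tip: ex,out,lat mm [-58.1  11.6  -1.4] Fout -0.26
n 1 mm/row 1.3060265096176003 deg/row 0.41389330154366044 rot [0.008, 0.003, 0.004]
[[-0.001, 0.006, -0.002]]
```

>>> {"api": "carry_out", "payload": {
  "delta_pos": [
    [-0.05,0.006,0],
    [-0.05,0,0],
    [-0.05,0,0],
    [-0.05,0,0],
    [-0.045,0,0],
    [-0.04,0,0],
    [-0.025,0,0.01],
    [0,0,0.012],
    [0,0,0.012],
    [0,0,0.01]
  ],
  "rotation": [
    [0.008,0.003,0.004],
    [0,0,0],
    [0,0,0],
    [0,0,0],
    [0,0,0],
    [0,0,0],
    [0,0,0],
    [0,0,0],
    [0,0,0],
    [0,0,0]
  ],
  "hand": [0,0,0,0,0,0,0,0,0,0]
}}

```text
t: 10.4
tool_pos: [0.5809, -0.039, 0.1817]
orientation: [[-0.974, -0.208, -0.087], [-0.225, 0.902, 0.369], [0.002, 0.379, -0.925]]
ft_force: [0.6, 0.1, -0.0]
grip_width: -0.0003
grasp_force: 0.3
```

>>> {"api": "carry_out", "payload": {
  "delta_pos": [
    [0,0,0.005],
    [0,0,0.005],
    [0,0,0],
    [0,0,0],
    [0,0,0],
    [0,0,0],
    [0,0,0],
    [0,0,0],
    [0,0,0],
    [0,0,0]
  ],
  "rotation": [
    [0,0,0],
    [0,0,0],
    [0,0,0],
    [0,0,0],
    [0,0,0],
    [0,0,0],
    [0,0,0],
    [0,0,0],
    [0,0,0],
    [0,0,0]
  ],
  "hand": [0,0,0,0,0,0,0,0,0,0]
}}

```text
t: 11.4
tool_pos: [0.5809, -0.0384, 0.1803]
orientation: [[-0.974, -0.208, -0.087], [-0.225, 0.902, 0.368], [0.002, 0.379, -0.926]]
ft_force: [-3.5, -2.6, 6.0]
grip_width: -0.0002
grasp_force: 3.0
```

Run:
```python
from h import *
tip(-22.5)
```

```text
t 11.4 rot-frame mm [  3.7 -20.4 180.3] F(ex,ey,z) [-4.01 -1.78  6.04] w -0.2 g 3.0 j [ -16.5    1.8   92.6   19.3   96.7 -119.1]
tip: ex,out,lat mm [3.8 0.3 0.4] Fout 6.26
```

Run:
```python
from h import *
s=arm.get_state();p=np.array(s['tool_pos']);R=np.array(s['orientation'])
p0=p+.038*-R[:,2]
R2=toolR(0,15);print(R2.round(2).tolist())
pre=world(-.087,.045,.130)+.035*R2[:,2]-.055*R2[:,2]
plan(pre,R2,6,p0,R)
plan(pre+.055*R2[:,2],R2,3,pre,R2)
```

```text
[[-0.94, -0.22, 0.25], [-0.22, 0.97, 0.06], [-0.26, 0.0, -0.97]]
n 6 mm/row 23.540434535680426 deg/row 4.472297920956703 rot [0.082, -0.055, -0.011]
[[0.08, 0.041, 0.076], [0.083, 0.046, 0.07], [0.085, 0.051, 0.063], [0.087, 0.056, 0.056], [0.089, 0.06, 0.049], [0.09, 0.063, 0.041]]
n 3 mm/row 18.333333333333332 deg/row 0.0 rot [0.0, 0.0, 0.0]
[[0.0, 0.0, 0.092], [0.0, 0.0, 0.092], [0.0, 0.0, 0.092]]
```

>>> {"api": "carry_out", "payload": {
  "delta_pos": [
    [0,0,0.005],
    [0,0,0],
    [0,0,-0.1],
    [0,0,-0.1],
    [0.08,0.041,0.076],
    [0.083,0.046,0.07],
    [0.085,0.051,0.063],
    [0.087,0.056,0.056],
    [0.089,0.06,0.049],
    [0.09,0.063,0.041]
  ],
  "rotation": [
    [0,0,0],
    [0,0,0],
    [0,0,0],
    [0,0,0],
    [0.082,-0.055,-0.011],
    [0.082,-0.055,-0.011],
    [0.082,-0.055,-0.011],
    [0.082,-0.055,-0.011],
    [0.082,-0.055,-0.011],
    [0.082,-0.055,-0.011]
  ],
  "hand": [0,0,0,0,20,60,60,60,60,60]
}}

```text
t: 12.4
tool_pos: [0.4723, 0.0038, 0.1495]
orientation: [[-0.94, -0.226, 0.254], [-0.219, 0.974, 0.056], [-0.26, -0.002, -0.966]]
ft_force: [0.0, 0.7, 1.4]
grip_width: 0.06
grasp_force: 0.0
```

Run:
```python
from h import *
st();im,d,ci=cam('side');im2,d2,ci2=cam('top')
c=cv2.resize(im[120:240,240:360],(480,480),interpolation=2);c2=cv2.resize(im2[130:235,250:320],(320,480),interpolation=2);cv2.imwrite('pics/d.png',np.hstack([c,c2])[...,::-1])
st();R2=toolR(0,15);plan(world(-.087,.045,.130)-.020*R2[:,2],R2,2)
P=pts(d,ci);m=np.zeros(d.shape,bool);m[185:215,255:290]=1;m&=(im.astype(int).sum(-1)<150)&(P[...,2]>.09)&(P[...,2]<.15)
q=P[m]-R0;print(len(q),(np.c_[q@EX,q@EY,q[:,2]]*1e3).round().mean(0))
```

```text
t 12.4 rot-frame mm [-92.6  45.2 149.5] F(ex,ey,z) [0.19 0.65 1.37] w 60.0 g 0.0 j [  -5.7  -29.6  120.1    4.8   75.1 -109.4]
t 12.5 rot-frame mm [-94.2  46.9 148.4] F(ex,ey,z) [0.72 0.36 0.51] w 60.2 g 0.0 j [  -5.6  -29.8  120.3    4.8   75.2 -109.4]
n 2 mm/row 1.461844414033025 deg/row 0.0983532950487978 rot [-0.001, 0.0, 0.002]
[[-0.005, -0.005, -0.001], [-0.006, -0.005, -0.001]]
58 [-89.89655172  40.13793103 134.60344828]
```

View pics/d.png

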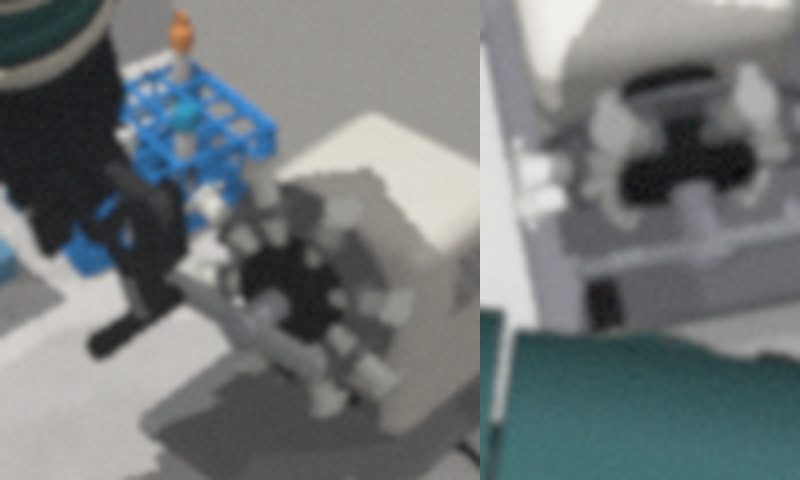

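Both caps look shut: top crop discs at (615,125) and (755,95). The handle is still level between the open fingers, so I'll descend and grip.

>>> {"api": "carry_out", "payload": {
  "delta_pos": [
    [-0.01,-0.01,0.09],
    [0,0,0.09],
    [0,0,0.08],
    [0,0,0.01],
    [0,0,0],
    [0,0,0],
    [0,0,0],
    [0,0,0],
    [0,0,0],
    [0,0,0]
  ],
  "rotation": [
    [0,0,0],
    [0,0,0],
    [0,0,0],
    [0,0,0],
    [0,0,0],
    [0,0,0],
    [0,0,0],
    [0,0,0],
    [0,0,0],
    [0,0,0]
  ],
  "hand": [60,60,60,60,0,0,0,0,0,0]
}}

```text
t: 13.5
tool_pos: [0.4885, 0.0067, 0.0989]
orientation: [[-0.941, -0.227, 0.251], [-0.218, 0.974, 0.061], [-0.258, 0.003, -0.966]]
ft_force: [-4.3, 15.6, 1.5]
grip_width: 0.0125
grasp_force: 58.6
```

Run:
```python
from h import *
st();im,d,ci=cam('side')
s=st();P=pts(d,ci)
q=P-R0;Q=np.dstack([q@EX,q@EY,q[...,2]])*1e3
m=np.zeros(d.shape,bool);m[150:225,250:300]=1;m&=(Q[...,0]<-60)&(Q[...,0]>-130)&(abs(Q[...,1]-45)<40)&(Q[...,2]>60)
low=Q[m];print('lowest',low[np.argsort(low[:,2])[:8]].round())
c=cv2.resize(im[130:230,230:330],(500,500),interpolation=2);cv2.imwrite('pics/e.png',c[...,::-1])
```

```text
t 13.5 rot-frame mm [-76.2  44.4  98.9] F(ex,ey,z) [-0.63 16.16  1.48] w 12.5 g 58.6 j [  -5.3  -25.3  122.1    5.2   69.2 -109.6]
t 13.55 rot-frame mm [-76.2  44.4  98.9] F(ex,ey,z) [-1.03 16.83  0.83] w 12.5 g 58.6 j [  -5.3  -25.3  122.1    5.2   69.2 -109.6]
lowest [[ -93.   28.  121.]
 [ -94.   33.  121.]
 [ -90.   29.  121.]
 [ -93.   32.  121.]
 [ -95.   36.  122.]
 [ -93.   29.  123.]
 [-102.   37.  124.]
 [ -90.   29.  124.]]
```

View pics/e.png

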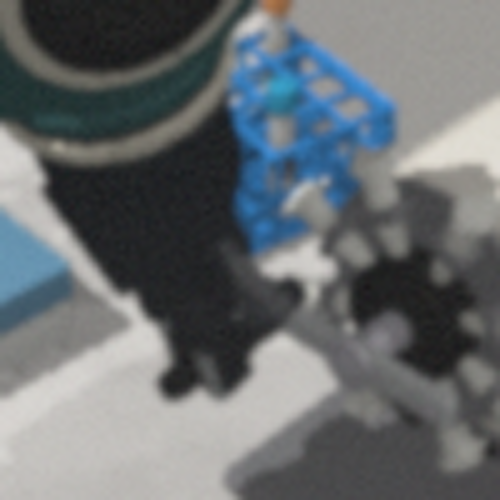

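The grip holds, but only near the fingertips, and there's a 16 N sideways bias. I'll regrip about 9 mm deeper and 2 mm to the left.

>>> {"api": "carry_out", "payload": {
  "delta_pos": [
    [0,0,0],
    [0,0,0],
    [0,0.01,0.02],
    [0,0,0.025],
    [0,0,0],
    [0,0,0],
    [0,0,0],
    [0,0,0],
    [0,0,0],
    [0,0,0]
  ],
  "rotation": [
    [0,0,0],
    [0,0,0],
    [0,0,0],
    [0,0,0],
    [0,0,0],
    [0,0,0],
    [0,0,0],
    [0,0,0],
    [0,0,0],
    [0,0,0]
  ],
  "hand": [30,30,30,30,0,0,0,0,0,0]
}}

```text
t: 14.55
tool_pos: [0.4903, 0.0077, 0.0893]
orientation: [[-0.941, -0.226, 0.25], [-0.219, 0.974, 0.058], [-0.257, 0.0, -0.966]]
ft_force: [-2.6, 3.6, -7.2]
grip_width: 0.013
grasp_force: 58.4
```

Run:
```python
from h import *
st()
```

```text
t 14.55 rot-frame mm [-74.2  44.9  89.3] F(ex,ey,z) [-1.74  4.13 -7.17] w 13.0 g 58.4 j [  -5.   -24.6  122.5    4.9   68.  -109.3]
```

```bash
cat >> h.py <<'E'
import json,os
def arc(a0,a1,n=10,dlat=0,dz=0,log=[]):
    """rows moving TCP along handle circle, plus an offset correction (mm) spread over rows; rounds cumulatively"""
    R=np.array(toolR(0,15));a=np.radians(np.linspace(a0,a1,n+1));done=np.zeros(3);out=[]
    for i in range(1,n+1):
        L=.045*(np.cos(a[i])-np.cos(a[0]))+dlat*1e-3*i/n;Z=.045*(np.sin(a[i])-np.sin(a[0]))+dz*1e-3*i/n
        w=R.T@(L*EY+Z*EZ)/.2;r=np.round(w-done,3);done+=r;out.append((r+0).tolist())
    print(a0,a1,out)
E
python3 - <<'E'
from h import *
arc(0,40);arc(40,80)
E
```

```text
0 40 [[-0.004, -0.001, -0.015], [-0.004, -0.001, -0.015], [-0.004, -0.003, -0.015], [-0.004, -0.004, -0.015], [-0.004, -0.005, -0.014], [-0.004, -0.005, -0.014], [-0.003, -0.007, -0.014], [-0.004, -0.008, -0.013], [-0.003, -0.009, -0.013], [-0.003, -0.01, -0.012]]
40 80 [[-0.003, -0.011, -0.011], [-0.003, -0.011, -0.011], [-0.002, -0.012, -0.01], [-0.003, -0.013, -0.008], [-0.002, -0.013, -0.009], [-0.002, -0.014, -0.007], [-0.002, -0.014, -0.006], [-0.001, -0.015, -0.005], [-0.001, -0.015, -0.004], [-0.001, -0.015, -0.003]]
```

>>> {"api": "carry_out", "payload": {
  "delta_pos": [
    [-0.004,-0.001,-0.015],
    [-0.004,-0.001,-0.015],
    [-0.004,-0.003,-0.015],
    [-0.004,-0.004,-0.015],
    [-0.004,-0.005,-0.014],
    [-0.004,-0.005,-0.014],
    [-0.003,-0.007,-0.014],
    [-0.004,-0.008,-0.013],
    [-0.003,-0.009,-0.013],
    [-0.003,-0.01,-0.012]
  ],
  "rotation": [
    [0,0,0],
    [0,0,0],
    [0,0,0],
    [0,0,0],
    [0,0,0],
    [0,0,0],
    [0,0,0],
    [0,0,0],
    [0,0,0],
    [0,0,0]
  ],
  "hand": [0,0,0,0,0,0,0,0,0,0]
}}

```text
t: 15.55
tool_pos: [0.4927, -0.0024, 0.1191]
orientation: [[-0.941, -0.227, 0.251], [-0.219, 0.974, 0.059], [-0.257, 0.0, -0.966]]
ft_force: [-6.2, 6.5, -2.2]
grip_width: 0.0133
grasp_force: 59.7
```

```bash
cat >> h.py <<'E'
def samp(d=1):
    s=st();p=np.array(s['tool_pos'])-R0;l=p@EY*1e3-C[0];z=p[2]*1e3-C[1];th=np.arctan2(z,l)
    f=np.array(s['ft_force']);fl,fz=f@EY,f[2]
    ft=-(-np.sin(th)*fl+np.cos(th)*fz);fr=np.cos(th)*fl+np.sin(th)*fz
    print('theta',round(np.degrees(th),1),'r',round(np.hypot(l,z),1),'tang push N (ccw+)',round(ft,2),'radial on tool (out+)',round(fr,2))
    open('log.jsonl','a').write(json.dumps([s['t'],th,ft,fr,l,z,d])+'\n')
C=(-.1,89.3)
E
python3 - <<'E'
from h import *
samp()
E
```

```text
t 15.55 rot-frame mm [-74.1  34.5 119.1] F(ex,ey,z) [-4.58  7.68 -2.22] w 13.3 g 59.7 j [  -6.4  -25.4  120.2    5.2   71.2 -110.6]
theta 40.7 r 45.7 tang push N (ccw+) 6.69 radial on tool (out+) 4.38
```

Run:
```python
from h import *
for k in range(2,9): arc(40*k,40*k+40)
```

```text
80 120 [[-0.001, -0.016, -0.002], [0.0, -0.015, -0.001], [0.0, -0.016, 0.0], [0.0, -0.016, 0.001], [0.001, -0.015, 0.002], [0.001, -0.016, 0.003], [0.001, -0.015, 0.004], [0.001, -0.014, 0.006], [0.002, -0.015, 0.006], [0.002, -0.014, 0.007]]
120 160 [[0.002, -0.013, 0.008], [0.003, -0.013, 0.009], [0.002, -0.012, 0.01], [0.003, -0.011, 0.01], [0.003, -0.011, 0.012], [0.003, -0.01, 0.011], [0.004, -0.008, 0.013], [0.003, -0.008, 0.013], [0.004, -0.007, 0.014], [0.004, -0.006, 0.014]]
160 200 [[0.004, -0.005, 0.014], [0.004, -0.004, 0.015], [0.004, -0.002, 0.015], [0.004, -0.002, 0.015], [0.004, -0.001, 0.015], [0.004, 0.001, 0.015], [0.004, 0.002, 0.016], [0.004, 0.002, 0.015], [0.004, 0.004, 0.014], [0.004, 0.005, 0.015]]
200 240 [[0.004, 0.006, 0.014], [0.003, 0.007, 0.014], [0.004, 0.008, 0.013], [0.003, 0.008, 0.012], [0.004, 0.01, 0.012], [0.003, 0.011, 0.012], [0.002, 0.011, 0.01], [0.003, 0.012, 0.01], [0.002, 0.013, 0.009], [0.003, 0.013, 0.008]]
240 280 [[0.002, 0.014, 0.007], [0.002, 0.014, 0.006], [0.001, 0.015, 0.005], [0.001, 0.015, 0.005], [0.001, 0.015, 0.003], [0.0, 0.016, 0.002], [0.001, 0.016, 0.001], [0.0, 0.015, 0.0], [-0.001, 0.016, -0.001], [0.0, 0.016, -0.002]]
280 320 [[-0.001, 0.015, -0.003], [-0.001, 0.015, -0.004], [-0.001, 0.015, -0.006], [-0.002, 0.015, -0.006], [-0.002, 0.013, -0.007], [-0.002, 0.014, -0.008], [-0.002, 0.012, -0.009], [-0.003, 0.012, -0.01], [-0.003, 0.012, -0.01], [-0.003, 0.01, -0.011]]
320 360 [[-0.003, 0.01, -0.012], [-0.004, 0.008, -0.013], [-0.003, 0.008, -0.013], [-0.004, 0.007, -0.013], [-0.004, 0.006, -0.014], [-0.003, 0.005, -0.015], [-0.004, 0.004, -0.015], [-0.004, 0.002, -0.014], [-0.004, 0.002, -0.016], [-0.004, 0.001, -0.015]]
```

>>> {"api": "carry_out", "payload": {
  "delta_pos": [
    [-0.003,-0.011,-0.011],
    [-0.003,-0.011,-0.011],
    [-0.002,-0.012,-0.01],
    [-0.003,-0.013,-0.008],
    [-0.002,-0.013,-0.009],
    [-0.002,-0.014,-0.007],
    [-0.002,-0.014,-0.006],
    [-0.001,-0.015,-0.005],
    [-0.001,-0.015,-0.004],
    [-0.001,-0.015,-0.003]
  ],
  "rotation": [
    [0,0,0],
    [0,0,0],
    [0,0,0],
    [0,0,0],
    [0,0,0],
    [0,0,0],
    [0,0,0],
    [0,0,0],
    [0,0,0],
    [0,0,0]
  ],
  "hand": [0,0,0,0,0,0,0,0,0,0]
}}

```text
t: 16.55
tool_pos: [0.4987, -0.0288, 0.1346]
orientation: [[-0.941, -0.226, 0.251], [-0.219, 0.974, 0.058], [-0.257, -0.0, -0.966]]
ft_force: [-11.2, 2.4, -0.0]
grip_width: 0.0129
grasp_force: 60.0
```

Run:
```python
from h import *
samp()
```

```text
t 16.55 rot-frame mm [-74.2   7.5 134.6] F(ex,ey,z) [-10.34   4.89  -0.  ] w 12.9 g 60.0 j [  -9.8  -24.6  118.2    6.    72.7 -114. ]
theta 80.5 r 45.9 tang push N (ccw+) 4.82 radial on tool (out+) 0.81
```

>>> {"api": "carry_out", "payload": {
  "delta_pos": [
    [0.001,-0.016,-0.002],
    [0.001,-0.015,-0.001],
    [0.001,-0.016,0],
    [0.001,-0.016,0],
    [0.002,-0.015,0.002],
    [0.002,-0.016,0.003],
    [0.002,-0.015,0.004],
    [0.002,-0.014,0.005],
    [0.003,-0.015,0.006],
    [0.003,-0.014,0.006]
  ],
  "rotation": [
    [0,0,0],
    [0,0,0],
    [0,0,0],
    [0,0,0],
    [0,0,0],
    [0,0,0],
    [0,0,0],
    [0,0,0],
    [0,0,0],
    [0,0,0]
  ],
  "hand": [0,0,0,0,0,0,0,0,0,0]
}}

```text
t: 17.55
tool_pos: [0.5051, -0.0584, 0.1294]
orientation: [[-0.94, -0.226, 0.255], [-0.218, 0.974, 0.059], [-0.262, -0.0, -0.965]]
ft_force: [18.0, 12.7, -7.0]
grip_width: 0.0134
grasp_force: 58.7
```

Run:
```python
from h import *
samp()
```

```text
t 17.55 rot-frame mm [-74.6 -22.8 129.4] F(ex,ey,z) [20.35  8.29 -6.95] w 13.4 g 58.7 j [ -13.6  -23.   117.6    7.1   71.9 -118.1]
theta 119.5 r 46.1 tang push N (ccw+) 3.8 radial on tool (out+) -10.13
```

>>> {"api": "carry_out", "payload": {
  "delta_pos": [
    [0.003,-0.013,0.008],
    [0.003,-0.013,0.009],
    [0.003,-0.012,0.01],
    [0.003,-0.011,0.01],
    [0.004,-0.011,0.012],
    [0.003,-0.01,0.011],
    [0.004,-0.008,0.013],
    [0.003,-0.008,0.013],
    [0.004,-0.007,0.014],
    [0.004,-0.006,0.014]
  ],
  "rotation": [
    [0,0,0],
    [0,0,0],
    [0,0,0],
    [0,0,0],
    [0,0,0],
    [0,0,0],
    [0,0,0],
    [0,0,0],
    [0,0,0],
    [0,0,0]
  ],
  "hand": [0,0,0,0,0,0,0,0,0,0]
}}

```text
t: 18.55
tool_pos: [0.5094, -0.0774, 0.1063]
orientation: [[-0.94, -0.227, 0.256], [-0.219, 0.974, 0.06], [-0.263, 0.0, -0.965]]
ft_force: [17.2, 14.5, -1.1]
grip_width: 0.0129
grasp_force: 59.4
```

Run:
```python
from h import *
samp()
```

```text
t 18.55 rot-frame mm [-74.7 -42.3 106.3] F(ex,ey,z) [20.05 10.24 -1.07] w 12.9 g 59.4 j [ -15.9  -21.1  118.4    7.8   69.4 -120.9]
theta 158.0 r 45.5 tang push N (ccw+) 2.84 radial on tool (out+) -9.9
```

>>> {"api": "carry_out", "payload": {
  "delta_pos": [
    [0.002,-0.004,0.014],
    [0.002,-0.003,0.015],
    [0.002,-0.001,0.015],
    [0.003,-0.001,0.015],
    [0.004,-0.001,0.015],
    [0.004,0.001,0.015],
    [0.004,0.002,0.016],
    [0.004,0.003,0.015],
    [0.004,0.005,0.014],
    [0.004,0.005,0.015]
  ],
  "rotation": [
    [0,0,0],
    [0,0,0],
    [0,0,0],
    [0,0,0],
    [0,0,0],
    [0,0,0],
    [0,0,0],
    [0,0,0],
    [0,0,0],
    [0,0,0]
  ],
  "hand": [0,0,0,0,0,0,0,0,0,0]
}}

```text
t: 19.55
tool_pos: [0.5095, -0.0775, 0.0754]
orientation: [[-0.94, -0.226, 0.254], [-0.218, 0.974, 0.056], [-0.26, -0.002, -0.966]]
ft_force: [5.5, -1.8, 2.9]
grip_width: 0.0134
grasp_force: 60.1
```

Run:
```python
from h import *
samp()
```

```text
t 19.55 rot-frame mm [-74.6 -42.4  75.4] F(ex,ey,z) [ 4.9  -3.03  2.93] w 13.4 g 60.1 j [ -15.8  -19.6  120.3    7.7   66.2 -121.1]
theta -161.8 r 44.5 tang push N (ccw+) 3.73 radial on tool (out+) 1.96
```

>>> {"api": "carry_out", "payload": {
  "delta_pos": [
    [0.004,0.006,0.014],
    [0.003,0.007,0.014],
    [0.004,0.008,0.013],
    [0.003,0.008,0.012],
    [0.004,0.01,0.012],
    [0.003,0.011,0.012],
    [0.002,0.011,0.01],
    [0.003,0.012,0.01],
    [0.002,0.013,0.009],
    [0.003,0.013,0.008]
  ],
  "rotation": [
    [0,0,0],
    [0,0,0],
    [0,0,0],
    [0,0,0],
    [0,0,0],
    [0,0,0],
    [0,0,0],
    [0,0,0],
    [0,0,0],
    [0,0,0]
  ],
  "hand": [0,0,0,0,0,0,0,0,0,0]
}}

```text
t: 20.55
tool_pos: [0.5052, -0.0584, 0.0517]
orientation: [[-0.94, -0.225, 0.255], [-0.218, 0.974, 0.056], [-0.261, -0.003, -0.965]]
ft_force: [11.6, -4.8, -0.6]
grip_width: 0.0129
grasp_force: 59.8
```

Run:
```python
from h import *
samp()
```

```text
t 20.55 rot-frame mm [-74.6 -22.9  51.7] F(ex,ey,z) [10.19 -7.24 -0.59] w 12.9 g 59.8 j [ -13.5  -19.6  122.6    7.3   63.6 -119. ]
theta -121.2 r 44.0 tang push N (ccw+) 5.89 radial on tool (out+) 4.25
```

>>> {"api": "carry_out", "payload": {
  "delta_pos": [
    [0.001,0.014,0.007],
    [0.001,0.014,0.006],
    [0,0.015,0.005],
    [0,0.015,0.005],
    [0.001,0.015,0.003],
    [0,0.016,0.002],
    [0.001,0.016,0.001],
    [0,0.015,0],
    [-0.001,0.016,-0.001],
    [0,0.016,-0.002]
  ],
  "rotation": [
    [0,0,0],
    [0,0,0],
    [0,0,0],
    [0,0,0],
    [0,0,0],
    [0,0,0],
    [0,0,0],
    [0,0,0],
    [0,0,0],
    [0,0,0]
  ],
  "hand": [0,0,0,0,0,0,0,0,0,0]
}}

```text
t: 21.55
tool_pos: [0.4985, -0.0286, 0.046]
orientation: [[-0.941, -0.225, 0.253], [-0.218, 0.974, 0.056], [-0.259, -0.003, -0.966]]
ft_force: [8.4, -5.7, -2.5]
grip_width: 0.0128
grasp_force: 59.7
```

Run:
```python
from h import *
samp()
```

```text
t 21.55 rot-frame mm [-74.4   7.7  46. ] F(ex,ey,z) [ 6.88 -7.49 -2.51] w 12.8 g 59.7 j [  -9.7  -20.9  124.1    6.3   63.  -115. ]
theta -79.8 r 44.0 tang push N (ccw+) 7.81 radial on tool (out+) 1.15
```

>>> {"api": "carry_out", "payload": {
  "delta_pos": [
    [-0.001,0.015,-0.003],
    [-0.001,0.015,-0.004],
    [-0.001,0.015,-0.006],
    [-0.002,0.015,-0.006],
    [-0.002,0.013,-0.007],
    [-0.002,0.014,-0.008],
    [-0.002,0.012,-0.009],
    [-0.003,0.012,-0.01],
    [-0.003,0.012,-0.01],
    [-0.003,0.01,-0.011]
  ],
  "rotation": [
    [0,0,0],
    [0,0,0],
    [0,0,0],
    [0,0,0],
    [0,0,0],
    [0,0,0],
    [0,0,0],
    [0,0,0],
    [0,0,0],
    [0,0,0]
  ],
  "hand": [0,0,0,0,0,0,0,0,0,0]
}}

```text
t: 22.55
tool_pos: [0.4926, -0.0026, 0.0612]
orientation: [[-0.941, -0.225, 0.254], [-0.218, 0.974, 0.056], [-0.26, -0.002, -0.966]]
ft_force: [11.0, -4.1, -5.1]
grip_width: 0.0133
grasp_force: 59.3
```

Run:
```python
from h import *
samp()
q=np.array([json.loads(l) for l in open('log.jsonl')]);th,ft=q[:,1],q[:,2]
A=np.c_[np.ones(len(q)),np.cos(th),np.sin(th)];x,r,_,_=np.linalg.lstsq(A,ft,rcond=None)
print(x,'amp',np.hypot(x[1],x[2]),'res',(ft-A@x).round(2),'peak push at',np.degrees(np.arctan2(x[2],x[1])))
```

```text
t 22.55 rot-frame mm [-74.2  34.4  61.2] F(ex,ey,z) [ 9.8  -6.42 -5.15] w 13.3 g 59.3 j [  -6.3  -23.   124.1    5.3   64.8 -111. ]
theta -39.1 r 44.5 tang push N (ccw+) 8.05 radial on tool (out+) -1.74
[ 5.76481894  2.32917949 -1.32745291] amp 2.680896926719121 res [ 0.02 -0.02  0.33 -0.27 -0.24  0.19  0.33 -0.36] peak push at -29.679809288250333
```

Clean fit: friction 5.8 N, load 2.7 N, with the heavy side level on the left at θ ≈ −30°. It is therefore straight down at θ ≈ −120°, so I'll turn back there.

Run:
```python
from h import *
arc(-40,-80);arc(-80,-120)
```

```text
-40 -80 [[0.003, -0.011, 0.011], [0.003, -0.011, 0.011], [0.002, -0.012, 0.01], [0.003, -0.013, 0.008], [0.002, -0.013, 0.009], [0.002, -0.014, 0.007], [0.002, -0.014, 0.006], [0.001, -0.015, 0.005], [0.001, -0.015, 0.004], [0.001, -0.015, 0.003]]
-80 -120 [[0.001, -0.016, 0.002], [0.0, -0.015, 0.001], [0.0, -0.016, 0.0], [0.0, -0.016, -0.001], [-0.001, -0.015, -0.002], [-0.001, -0.016, -0.003], [-0.001, -0.015, -0.004], [-0.001, -0.014, -0.006], [-0.002, -0.015, -0.006], [-0.002, -0.014, -0.007]]
```

>>> {"api": "carry_out", "payload": {
  "delta_pos": [
    [0.003,-0.011,0.011],
    [0.003,-0.011,0.011],
    [0.002,-0.012,0.01],
    [0.003,-0.013,0.008],
    [0.002,-0.013,0.009],
    [0.002,-0.014,0.007],
    [0.002,-0.014,0.006],
    [0.001,-0.015,0.005],
    [0.001,-0.015,0.004],
    [0.001,-0.015,0.003]
  ],
  "rotation": [
    [0,0,0],
    [0,0,0],
    [0,0,0],
    [0,0,0],
    [0,0,0],
    [0,0,0],
    [0,0,0],
    [0,0,0],
    [0,0,0],
    [0,0,0]
  ],
  "hand": [0,0,0,0,0,0,0,0,0,0]
}}

```text
t: 23.55
tool_pos: [0.4983, -0.0279, 0.0459]
orientation: [[-0.941, -0.226, 0.253], [-0.218, 0.974, 0.058], [-0.259, -0.0, -0.966]]
ft_force: [6.3, 4.6, 3.8]
grip_width: 0.0129
grasp_force: 60.3
```

Run:
```python
from h import *
samp(-1)
```

```text
t 23.55 rot-frame mm [-74.4   8.4  45.9] F(ex,ey,z) [7.15 3.07 3.78] w 12.9 g 60.3 j [  -9.7  -20.9  124.1    6.4   63.1 -115. ]
theta -78.9 r 44.2 tang push N (ccw+) -3.74 radial on tool (out+) -3.12
```

>>> {"api": "carry_out", "payload": {
  "delta_pos": [
    [0.001,-0.016,0.002],
    [0,-0.015,0.001],
    [0,-0.016,0],
    [0,-0.016,-0.001],
    [-0.001,-0.015,-0.002],
    [-0.001,-0.016,-0.003],
    [-0.001,-0.015,-0.004],
    [-0.001,-0.014,-0.006],
    [-0.002,-0.015,-0.006],
    [-0.002,-0.014,-0.007]
  ],
  "rotation": [
    [0,0,0],
    [0,0,0],
    [0,0,0],
    [0,0,0],
    [0,0,0],
    [0,0,0],
    [0,0,0],
    [0,0,0],
    [0,0,0],
    [0,0,0]
  ],
  "hand": [0,0,0,0,0,0,0,0,0,0]
}}

```text
t: 24.55
tool_pos: [0.5048, -0.0571, 0.0507]
orientation: [[-0.941, -0.226, 0.252], [-0.218, 0.974, 0.059], [-0.258, 0.001, -0.966]]
ft_force: [7.7, 8.3, -0.7]
grip_width: 0.0134
grasp_force: 59.7
```

Run:
```python
from h import *
samp(-1)
q=np.array([json.loads(l) for l in open('log.jsonl')]);th,ft=q[:,1],q[:,2]
A=np.c_[q[:,6],np.cos(th),np.sin(th)];x,r,_,_=np.linalg.lstsq(A,ft,rcond=None)
print(x,'amp',np.hypot(x[1],x[2]),'res',(ft-A@x).round(2),'down at',np.degrees(np.arctan2(x[2],x[1]))-90)
```

```text
t 24.55 rot-frame mm [-74.6 -21.5  50.7] F(ex,ey,z) [ 9.39  6.31 -0.69] w 13.4 g 59.7 j [ -13.4  -19.5  122.6    7.4   63.7 -119. ]
theta -119.0 r 44.1 tang push N (ccw+) -5.85 radial on tool (out+) -2.46
[ 5.75665163  2.35832167 -1.35146905] amp 2.718115097735774 res [ 0.03  0.01  0.38 -0.22 -0.21  0.2   0.31 -0.39  0.23 -0.14] down at -119.81546566167148
```

>>> {"api": "carry_out", "payload": {
  "delta_pos": [
    [0,0,0],
    [0,0,0],
    [0,0,0],
    [0,0,0],
    [0,0,0],
    [0,0,0],
    [0,0,0],
    [0,0,0],
    [0,0,0],
    [0,0,0]
  ],
  "rotation": [
    [0,0,0],
    [0,0,0],
    [0,0,0],
    [0,0,0],
    [0,0,0],
    [0,0,0],
    [0,0,0],
    [0,0,0],
    [0,0,0],
    [0,0,0]
  ],
  "hand": [0,0,0,0,0,0,0,0,0,0]
}}

```text
t: 25.55
tool_pos: [0.505, -0.0575, 0.051]
orientation: [[-0.941, -0.226, 0.252], [-0.218, 0.974, 0.058], [-0.259, -0.0, -0.966]]
ft_force: [6.3, 2.1, 0.8]
grip_width: 0.0129
grasp_force: 60.0
```

Run:
```python
from h import *
st();print(arm.finish_job())
```

```text
t 25.55 rot-frame mm [-74.6 -21.9  51. ] F(ex,ey,z) [6.6  0.65 0.77] w 12.9 g 60.0 j [ -13.4  -19.5  122.6    7.4   63.7 -119. ]
the job is handed in; nothing more can be done
None
```

I handed the job in at 25.6 s without seeing a verdict: both caps were pressed shut (seen before turning, not rechecked after), the wheel is held about 1° from the −120° handle angle where the force fit puts the heavy side straight down, and the crank handle is still gripped at about 60 N.

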